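# Make up the bead mix from the slide-lid box

## Robot

A 6-joint arm with a two-finger parallel gripper is mounted at the origin on the work surface. World frame = base frame: x ahead of the robot, y to its left, z up, the work surface at z = 0. Lengths are in m, angles in rad, forces in N, time in s.
With the tool pointing down it reaches from about 0.275 to 0.825 m from the base axis. Payload 4.9 kg.
Tool frame: the origin (TCP) lies midway between the tips of the shut fingers; the grasp point (between the pads) lies 19 mm behind it (grip_point_offset is the distance from the TCP to the grasp point, in m); z points along the fingers, x is the direction in which the jaws open and shut, and the axes are right-handed (so a half turn about z gives the same grasp; the last joint's range is limited). The gripper opens to 85 mm and grips with 20 to 120 N. Pads are 22 mm wide; open, the fingers measure 114 mm over their backs; the gripper's body (76 mm by 85 mm) begins 54 mm behind the grasp point. The pads swing forward as they close: fully open they stand 13 mm farther back than shut.
Start: joints at [-0.134, 0.326, -0.193, 1.052, 0, 1.437], TCP at [0.55, 0, 0.231] pointing down, gripper open.
Joint ranges: [-2.65, 2.65], [-0.97, 1.79], [-1.3, 1.35], [-1.93, 2.1], [-1.47, 1.37], [-3.14, 3.14]. Speed limits (rad/s): [2.57, 2.57, 3.14, 3.14, 3.14, 3.14].

## Interface

Orientations are given as a rotation vector (axis times angle).
In Python, from cell import * gives the robot as it stands. Calls block until the motion is done:
- movep(position, orientation): joint-space move of the TCP to a pose.
- move_l(position, velocity=0.15, rot=None, until_force=None): straight line of the TCP; rot=None keeps the orientation; velocity is the mean speed in m/s. With until_force (N) it stops when the force on the tool has changed by that much, and returns True; else False.
- set_joints(angles): joint-space move.
- let_go() and grab(newtons=None): open the fingers fully, or close them until they stop; newtons is the grip in N (None keeps the last).
- sleep(seconds).
- ik(position, orientation): joint angles nearest the present ones, or None.
- get_state(): the state.
- grab_frame(name): name is "scene" or "side" or "wrist"; returns a dict with "img" (420x560x3 uint8, red, green, blue), "fx", "fy", "cx", "cy" (pixels), "k1" (the pictures are not rectified: a ray, as slopes to the right and down, at radius r is drawn at 1 + k1 r^2 times it, then the intrinsics apply), "cam_to_world" (4x4, takes a point from camera to world coordinates); the wrist camera has in their place "T_tool_cam" (4x4, takes a point from camera to tool coordinates, whose origin is the TCP and whose axes are the tool frame's). Camera axes: x right, y down, z forward; pixel columns grow to the right and rows downward; lengths in m; the calibration is good to about 2 mm. A picture is of the moment at which its call begins: read the wrist's pose just before it. There is no depth.
A pose or a line that the arm cannot do raises MotionError and nothing moves.
- sign_off(): hands the job in, once; it reports no verdict.
Trained networks look in the newest picture that a camera, given by its name, has taken for a name from the list of things; names that differ only in an ending like _2 or _b are one class to them, and where a whole thing is asked for, a point or a joint stands for the part that bears it (a point fixed in the world has none). Each returns a list of dicts, best first, with "score" (0 to 1); they miss things now and then, are a little off and sometimes report something else, mostly with a low value. They report only what shows in the picture. A call takes as long as a camera call. They do not tell look-alikes from the thing itself.
- spot_in(camera, name): "centre" ([column, row] in pixels, amid what is visible of it).
- silhouettes(camera, name): "mask" (420x560 bool, what is visible of it) and "centre" ([column, row] in pixels, amid what is visible of it).
- tip_of(camera, name): "centre" ([column, row] in pixels: a listed point, or the origin of a listed thing).
The state is a dict: "clock": time; "q": joint angles; "joint_velocities": joint speeds; "tau": joint torques, N m; "position": TCP position; "eef_rot": TCP orientation; "contact_force": force on the tool from outside, world axes, zero at the start; "wrist_torque": the same for the moment, N m; "finger_gap": opening from 0.0 (shut) to 1.0 (fully open).
Only numpy, scipy, OpenCV 4.12 (cv2) and the standard library are available. Lean on these libraries where they do the work, as an engineer would, in place of code of your own. Each camera call takes 0.05 s, during which the arm holds its last target.

## Task

Open the wooden pencil box: lift the handle end of its sliding lid over the end lip, slide the lid out of its grooves and lay it flat on the cutting mat or table, handle up. Then put every long square bead, from the box and from the table, into the steel bowl with the round beads, and with the wooden stirrer down among the beads stir them round at least two full turns anticlockwise (seen from above) in a circle a third to half of the way out from the middle to the wall. Finally stand the stirrer back in its jar, with all the beads still in the bowl and the glue tub, tape and scissors left where they are.

Things in the scene. Friction and masses are not known exactly. Their poses are not given: they have to be found in the camera images.
- box: fixed wooden pencil box, 224 mm along x, 130 mm along y. Origin: centre of its underside. Side walls' top at z 65 mm, inner floor z 6. Grooves along both long sides hold the lid: ledge at z 36, underside of the overhang at z 60, which reaches in to 50 mm from the middle line, so the lid cannot lift straight out. Grooves 119 mm apart. +x end closed; -x end is a lip, top at z 42, 100 to 112 mm from the middle
- lid_mid (a point): centre of the underside of the loose plywood sliding lid: 203 mm along its own x, 112 mm along y, 5 mm thick, about 90 g. Its axes agree with the box's at the start; z is up
- lid_grip (a point): middle of the lid's dark wooden handle bar, 70 mm from the lid's middle towards -x (the lip end), centre 19 mm above the lid's underside. The bar stands on the lid: 14 mm thick along the lid's x, 44 mm long along its y, 28 mm tall (5 to 33 mm above the underside)
- lid_front (a point): middle of the lower edge of the lid's lip end, 101.5 mm from the lid's middle towards its -x. The lid starts resting on the ledges behind the lip; raise it 7 to 16 mm (the lip stands 6 mm above the ledge, the overhang allows 19), then slide it towards the box's -x; about 215 mm brings it clear of the box
- bowl: fixed steel mixing bowl. Origin: centre of its underside. 240 mm across the rim, 60 mm high, wall 4 mm, nearly straight sides; the flat inner floor is 108 mm in radius. It holds six round beads
- bowl_in (a point): centre of the bowl's inner floor, 5 mm above the table
- jar: fixed white ceramic jar, 80 mm outside diameter, 55 mm high, wall 4 mm, inner floor 5 mm up. Origin: centre of its underside. The stirrer stands in it
- stirrer_grip (a point): point on the axis of the loose wooden stirrer, 85 mm above its foot. A stick 120 mm long: square 18 x 18 mm handle (sides along its own x and y), at the bottom a round foot 26 mm across, 14 mm high; z runs along the stick away from the foot. About 50 g; stands loose in the jar
- stirrer_foot (a point): centre of the underside of the stirrer's foot. Beads can jam between foot and bowl wall, and a hard push turns the stick in the grip: then back off a little and pass further in
- mat: green cutting mat fixed on the table, 130 mm along its own x, 250 mm along y, 3 mm thick, empty at the start: room for the lid. Origin: centre of its underside
- long0: long square wooden bead, 60 mm along its own x, 20 x 20 mm in section, 25 g. Origin: its centre. When present it starts lying across the closed box on its floor, 60 mm from the next place; may be absent (None)
- long1: long square wooden bead, 60 mm along its own x, 20 x 20 mm in section, 25 g. Origin: its centre. When present it starts lying across the closed box on its floor, 60 mm from the next place; may be absent (None)
- long2: long square wooden bead, 60 mm along its own x, 20 x 20 mm in section, 25 g. Origin: its centre. When present it starts lying across the closed box on its floor, 60 mm from the next place; may be absent (None)
- long3: long square wooden bead, 60 mm along its own x, 20 x 20 mm in section, 25 g. Origin: its centre. When present it starts lying on the table near the mat; may be absent (None)
- long4: long square wooden bead, 60 mm along its own x, 20 x 20 mm in section, 25 g. Origin: its centre. When present it starts lying on the table near the mat; may be absent (None)
- round0: round wooden bead, 26 mm across, 12 g, starts in the bowl. Origin: its centre
- round1: round wooden bead, 26 mm across, 12 g, starts in the bowl. Origin: its centre
- round2: round wooden bead, 26 mm across, 12 g, starts in the bowl. Origin: its centre
- round3: round wooden bead, 26 mm across, 12 g, starts in the bowl. Origin: its centre
- round4: round wooden bead, 26 mm across, 12 g, starts in the bowl. Origin: its centre
- round5: round wooden bead, 26 mm across, 12 g, starts in the bowl. Origin: its centre
- glue_tub: glue tub with red lid, 76 mm across, 70 mm high, loose bystander. Origin: at its underside, about its middle
- tape: roll of clear tape, 90 mm across, 24 mm high, loose bystander. Origin: at its underside, about its middle
- scissors: scissors lying flat, about 170 mm long, loose bystander. Origin: at its underside, about its middle
Not all that is in view belongs to the job. There is more than one size of the part that bears stirrer_grip; the job needs the smallest.

How it is judged:
On the way, in this order (a step that is already met when the one before it is completed fails the run):
1. the handle end of the lid is lifted above the box's low end lip while the lid is still in its grooves (z of lid_front in the frame of box above 0.0425 m and x of lid_front in the frame of box between -0.125 and -0.08 m), for 0.1 s.
2. the lid is out of its grooves and lies flat on the table or mat, handle up (height (world z) of lid_mid below 0.012 m and angle between lid_mid's own z axis and vertical below 0.1 rad), for 0.2 s.
3. every long bead is in the bowl (horizontal distance between each of long0, long1, long2, long3, long4 and bowl_in below 0.112 m and height (world z) of each of long0, long1, long2, long3, long4 below 0.085 m), for 0.2 s.
4. stirring anticlockwise: the stirrer's foot, down among the beads, passes the bowl's own +x side at least 22 mm from the bowl's middle (z of stirrer_foot in the frame of bowl below 0.03 m and x of stirrer_foot in the frame of bowl above 0.022 m and y of stirrer_foot in the frame of bowl between -0.02 and 0.02 m and horizontal distance between stirrer_foot and bowl below 0.11 m).
5. stirring anticlockwise: the stirrer's foot, down among the beads, passes the bowl's own +y side at least 22 mm from the bowl's middle (z of stirrer_foot in the frame of bowl below 0.03 m and y of stirrer_foot in the frame of bowl above 0.022 m and x of stirrer_foot in the frame of bowl between -0.02 and 0.02 m and horizontal distance between stirrer_foot and bowl below 0.11 m).
6. stirring anticlockwise: the stirrer's foot, down among the beads, passes the bowl's own -x side at least 22 mm from the bowl's middle (z of stirrer_foot in the frame of bowl below 0.03 m and x of stirrer_foot in the frame of bowl below -0.022 m and y of stirrer_foot in the frame of bowl between -0.02 and 0.02 m and horizontal distance between stirrer_foot and bowl below 0.11 m).
7. stirring anticlockwise: the stirrer's foot, down among the beads, passes the bowl's own -y side at least 22 mm from the bowl's middle (z of stirrer_foot in the frame of bowl below 0.03 m and y of stirrer_foot in the frame of bowl below -0.022 m and x of stirrer_foot in the frame of bowl between -0.02 and 0.02 m and horizontal distance between stirrer_foot and bowl below 0.11 m).
8. stirring anticlockwise: the stirrer's foot, down among the beads, passes the bowl's own +x side at least 22 mm from the bowl's middle (all of step 4 and distance of any of round0, round1, round2, round3, round4, round5 from where it was at the start of the episode above 0.015 m).
At the end, for the whole second after the job is handed in: The lid lies flat (within 0.1 rad) on table or mat, handle up; every long and round bead is in the bowl (centre within 112 mm of its axis, below 85 mm); the stirrer stands in its jar (foot within 36 mm of its axis, below 30 mm, leaning under 0.6 rad); all at rest (all of step 2 and all of step 3 and horizontal distance between each of round0, round1, round2, round3, round4, round5 and bowl_in below 0.112 m and height (world z) of each of round0, round1, round2, round3, round4, round5 below 0.085 m and horizontal distance between stirrer_foot and jar below 0.036 m and height (world z) of stirrer_foot below 0.03 m and angle between stirrer_foot's own z axis and vertical below 0.6 rad and linear speed of each of long0, long1, long2, long3, long4, lid, stirrer below 0.03 m/s); the robot touches nothing.
It fails at once if the glue tub is moved by more than 30 mm (distance of glue_tub from where it was at the start of the episode above 0.03 m).
It fails at once if the tape is moved by more than 30 mm (distance of tape from where it was at the start of the episode above 0.03 m).
It fails at once if the scissors is moved by more than 30 mm (distance of scissors from where it was at the start of the episode above 0.03 m).
Of long0, long1, long2, long3, long4 only 3 to 5 are there at a start; the rules pass over those that are not, and their reading is None.
At some moment in a run one of long3, long4 may be knocked a few centimetres aside while the robot is not near it.
It also fails if it takes over 210 s, if anything falls off the work surface, if the arm or the gripper's body presses on something with over 40 N, if the wrist force passes 120 N, or if a joint passes its speed limit or range.

## Working session

There is one attempt and no reset: what is moved stays moved. The work goes in short steps, each a Python script; the robot and the scene stay as the last script left them, time stands still between calls to the robot, and variables do not carry over. Pictures are saved under pics/ and viewed, and the job is handed in when it is done.

```bash
ls; mkdir -p pics; cat > h.py <<'E'
from cell import *
import numpy as np, cv2
from scipy.spatial.transform import Rotation as R
def save(cam,name):
    f=grab_frame(cam); cv2.imwrite(f'pics/{name}.png',f['img'][:,:,::-1]); return f
def ray(f,px,T=None):
    K=np.array([[f['fx'],0,f['cx']],[0,f['fy'],f['cy']],[0,0,1.]])
    p=cv2.undistortPoints(np.array([[px]],float),K,np.array([f['k1'],0,0,0,0.]))[0,0]
    T=f['cam_to_world'] if T is None else T
    T=np.array(T)
    return T[:3,3],T[:3,:3]@np.array([p[0],p[1],1.])
def at_z(f,px,z,T=None):
    o,d=ray(f,px,T); return o+d*(z-o[2])/d[2]
def proj(f,P,T=None):
    T=np.array(f['cam_to_world'] if T is None else T)
    K=np.array([[f['fx'],0,f['cx']],[0,f['fy'],f['cy']],[0,0,1.]])
    Ti=np.linalg.inv(T); rv=cv2.Rodrigues(Ti[:3,:3])[0]
    return cv2.projectPoints(np.array(P,float).reshape(-1,1,3),rv,Ti[:3,3],K,np.array([f['k1'],0,0,0,0.]))[0][:,0]
def Ttool(s):
    T=np.eye(4);T[:3,:3]=R.from_rotvec(s['eef_rot']).as_matrix();T[:3,3]=s['position'];return T
def wrist(name):
    s=get_state(); f=save('wrist',name); return f,Ttool(s)@np.array(f['T_tool_cam'])
def down(yaw):  # tool x axis along angle yaw, z down
    c,s=np.cos(yaw),np.sin(yaw)
    return R.from_matrix(np.array([[c,s,0],[s,-c,0],[0,0,-1.]])).as_rotvec()
E
python3 - <<'E'
from h import *
s=get_state(); print(s)
for c in('scene','side'):
    f=save(c,c+'0'); print(c,f['fx'],f['k1'],np.round(f['cam_to_world'],3).tolist())
    for n in ['box','lid_mid','lid_grip','lid_front','bowl','bowl_in','jar','stirrer_grip','stirrer_foot','mat','long0','long3','round0','glue_tub','tape','scissors']:
        print(n,[(np.round(d['centre'],1).tolist(),round(d['score'],2)) for d in tip_of(c,n)])
f,T=wrist('wrist0'); print(np.round(T,3).tolist())
E
```

```text
pics
{'clock': 0.0, 'q': array([-1.34222094e-01,  3.26948791e-01, -1.93612370e-01,  1.05200055e+00,
       -1.59404698e-06,  1.43659437e+00]), 'joint_velocities': array([-6.48360257e-04, -1.18603957e-06,  4.00427925e-04, -4.14551493e-04,
        7.21560740e-04, -1.88442200e-03]), 'tau': array([-1.24197268e-03, -4.43398941e+01,  2.62443137e+01,  1.56443648e-02,
       -1.97191571e-04, -6.55614656e-06]), 'position': array([5.49401942e-01, 7.95700639e-05, 2.30488357e-01]), 'eef_rot': array([-3.14135681e+00,  3.16281568e-05,  2.74825678e-03]), 'contact_force': array([ 0.25572224, -0.20924782, -1.0580338 ]), 'wrist_torque': array([0.0429989 , 0.0210657 , 0.00135976]), 'finger_gap': 0.9985357790548496}
scene 460.23518823095384 -0.0037734258145875415 [[-0.822, 0.345, -0.453, 0.994], [0.569, 0.469, -0.676, 0.726], [-0.02, -0.813, -0.581, 0.711], [0.0, 0.0, 0.0, 1.0]]
box [([218.5, 186.9], 0.84)]
lid_mid [([222.5, 177.0], 0.72)]
lid_grip [([236.1, 180.9], 0.77)]
lid_front [([242.8, 191.5], 0.96)]
bowl [([371.1, 305.8], 0.59), ([369.4, 316.1], 0.21)]
bowl_in [([389.1, 290.8], 0.66), ([370.4, 3
[... 1173 characters left out ...]
, 0.8)]
stirrer_grip [([235.8, 180.5], 0.89), ([219.3, 150.2], 0.78), ([244.5, 153.9], 0.65)]
stirrer_foot [([247.7, 191.0], 0.95), ([222.9, 188.8], 0.79), ([272.5, 350.7], 0.72), ([237.0, 205.0], 0.64), ([295.5, 332.6], 0.37)]
mat [([279.1, 236.2], 0.73), ([308.0, 180.1], 0.66)]
long0 [([326.1, 270.4], 0.75)]
long3 [([326.1, 270.4], 0.75)]
round0 [([247.1, 338.2], 0.72), ([286.5, 314.9], 0.69), ([270.1, 328.7], 0.64), ([274.6, 347.7], 0.62), ([294.4, 335.5], 0.55), ([254.4, 314.1], 0.47)]
glue_tub []
tape [([383.2, 196.7], 0.9), ([305.3, 190.3], 0.69)]
scissors [([357.8, 320.4], 0.66)]
[[1.0, 0.0, 0.0, 0.551], [0.0, -0.956, -0.293, 0.075], [-0.0, 0.293, -0.956, 0.375], [0.0, 0.0, 0.0, 1.0]]
```

View pics/scene0.png

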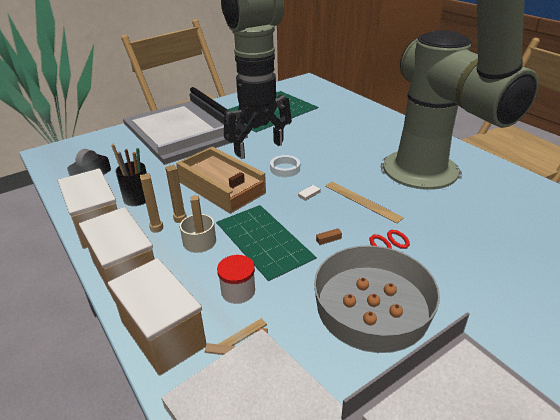

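View pics/side0.png

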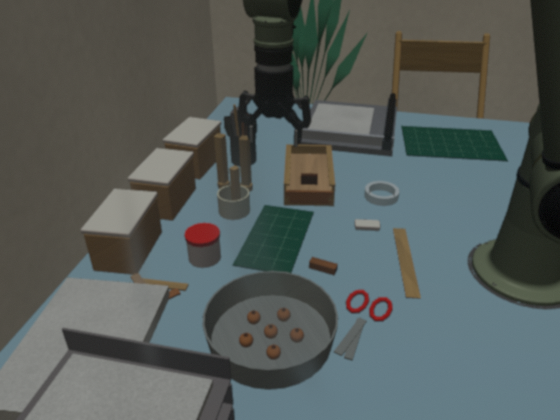

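View pics/wrist0.png

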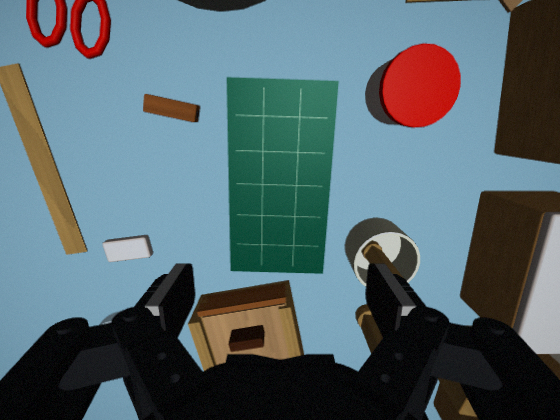

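```bash
python3 - <<'E'
from h import *
import cv2
f=grab_frame('scene'); g=grab_frame('side')
s=get_state(); w=grab_frame('wrist'); T=Ttool(s)@np.array(w['T_tool_cam'])
p=lambda n,f,px,z,T=None: print(n,np.round(at_z(f,px,z,T),3))
p('bowl s',f,(371,306),0.0);p('bowl side',g,(270,338),0.0)
p('lidgrip s',f,(236,181),.055);p('lidgrip side',g,(308.5,178),.055);p('grip w',w,(247,338),.069,T)
p('jar s',f,(198,226),.055);p('jar side',g,(234,193),.055);p('jar w',w,(387,258),.055,T)
p('bead s',f,(329,237),.01);p('bead side',g,(323.5,266),.01);p('bead w',w,(171,108),.012,T)
for q in [(227,77),(338,80),(324,273),(231,271)]: p('mat w',w,q,.003,T)
p('glue w',w,(420,85),.07,T); p('glue s',f,(236,266),.07)
p('tape s',f,(285,163),.024);p('tape sd',g,(383,190),.024)
for q in [(197,313),(290,289),]: p('box end w',w,q,.042,T)
for q in [(193,325),(290,303)]: p('box end w60',w,q,.065,T)
for q in [(180,160),(220,148),(264,182),(229,208)]: p('box top s',f,q,.065)
for q in [(286,146),(332,146),(334,182),(284,184)]: p('box top side',g,q,.065)
p('scis s',f,(390,240),0.005); p('scis sd',g,(357,320),.005)
E
```

```text
bowl s [0.488 0.301 0.   ]
bowl side [0.488 0.303 0.   ]
lidgrip s [ 0.51  -0.19   0.055]
lidgrip side [ 0.508 -0.198  0.055]
grip w [ 0.51  -0.184  0.069]
jar s [ 0.68  -0.075  0.055]
jar side [ 0.674 -0.084  0.055]
jar w [ 0.679 -0.081  0.055]
bead s [0.424 0.093 0.01 ]
bead side [0.422 0.091 0.01 ]
bead w [0.424 0.09  0.012]
mat w [0.49  0.124 0.003]
mat w [0.619 0.121 0.003]
mat w [ 0.613 -0.13   0.003]
mat w [ 0.482 -0.126  0.003]
glue w [0.686 0.109 0.07 ]
glue s [0.684 0.107 0.07 ]
tape s [ 0.321 -0.232  0.024]
tape sd [ 0.316 -0.233  0.024]
box end w [ 0.441 -0.167  0.042]
box end w [ 0.564 -0.131  0.042]
box end w60 [ 0.443 -0.168  0.065]
box end w60 [ 0.563 -0.136  0.065]
box top s [ 0.589 -0.365  0.065]
box top s [ 0.464 -0.359  0.065]
box top s [ 0.462 -0.128  0.065]
box top s [ 0.592 -0.082  0.065]
box top side [ 0.601 -0.348  0.065]
box top side [ 0.473 -0.377  0.065]
box top side [ 0.439 -0.175  0.065]
box top side [ 0.56  -0.138  0.065]
scis s [0.311 0.182 0.005]
scis sd [0.336 0.229 0.005]
```

```bash
python3 - <<'E'
from h import *
movep([0.5,-0.22,0.32],down(0))
f,T=wrist('wbox')
print(get_state()['position'])
for n in ['box','lid_mid','lid_grip','lid_front']:
    print(n,[(np.round(d['centre'],1).tolist(),round(d['score'],2)) for d in tip_of('wrist',n)])
E
```

```text
[ 0.50009517 -0.21867491  0.31925164]
box [([404.0, 79.4], 0.16)]
lid_mid [([296.9, 206.6], 0.84)]
lid_grip [([285.0, 159.5], 0.94), ([318.4, 11.0], 0.73), ([403.8, 79.0], 0.21)]
lid_front [([280.8, 136.3], 0.89), ([404.4, 82.0], 0.66)]
```

View pics/wbox.png

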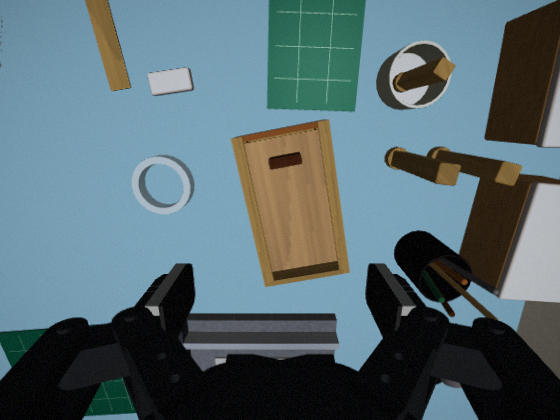

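```bash
python3 - <<'E'
from h import *
s=get_state(); w=grab_frame('wrist'); T=Ttool(s)@np.array(w['T_tool_cam'])
c=[at_z(w,q,.065,T) for q in [(233,138),(329,121),(348,271),(267,286)]]
print(np.round(c,4))
for a,b in ((0,1),(1,2),(2,3),(3,0)):
    d=c[b]-c[a]; print(np.linalg.norm(d).round(4),np.degrees(np.arctan2(d[1],d[0])).round(2))
print('centre',np.mean(c,0))
for q in [(269,157),(298,152),(301,162),(273,167)]: print(at_z(w,q,.074,T).round(4))
print('mid',at_z(w,(296.9,206.6),.041,T),'front',at_z(w,(280.8,136.3),.036,T),'grip',at_z(w,(285,159.5),.055,T))
im=w['img'][100:300,200:380,::-1]; cv2.imwrite('pics/boxz.png',cv2.resize(im,None,fx=3,fy=3,interpolation=cv2.INTER_CUBIC))
E
```

```text
[[ 0.4395 -0.1648  0.065 ]
 [ 0.5644 -0.1432  0.065 ]
 [ 0.604  -0.359   0.065 ]
 [ 0.4818 -0.3849  0.065 ]]
0.1268 9.84
0.2194 -79.6
0.1249 -168.04
0.2241 100.89
centre [ 0.52242055 -0.2629581   0.065     ]
[ 0.4869 -0.1884  0.074 ]
[ 0.5246 -0.1819  0.074 ]
[ 0.5288 -0.1948  0.074 ]
[ 0.492  -0.2015  0.074 ]
mid [ 0.52654906 -0.26520971  0.041     ] front [ 0.50226734 -0.16391933  0.036     ] grip [ 0.50808912 -0.19395736  0.055     ]
```

View pics/boxz.png

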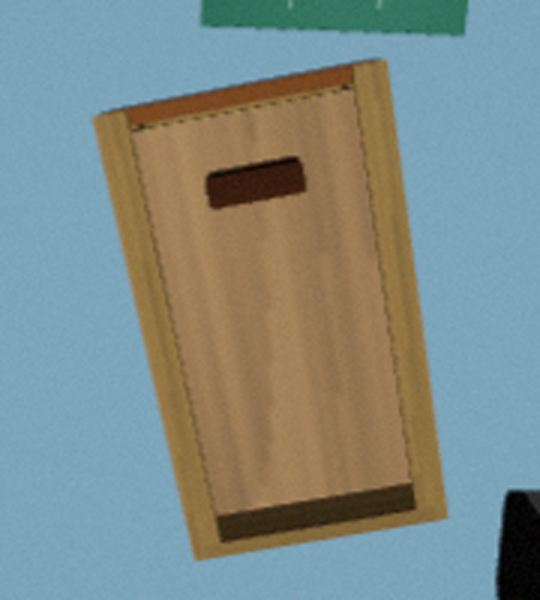

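```bash
python3 - <<'E'
from h import *
s=get_state(); w=grab_frame('wrist'); T=Ttool(s)@np.array(w['T_tool_cam'])
o=lambda x,y:(200+x/3,100+y/3)
def P(x,y,z):return at_z(w,o(x,y),z,T)
for a,b,z in (((128,110),(218,540),.065),((354,65),(414,485),.065),((95,113),(195,560),.065),((386,58),(447,518),.065),((205,172),(300,157),.069),((213,208),(306,192),.069)):
    d=P(*b,z)-P(*a,z); print(P(*a,z).round(4),P(*b,z).round(4),np.degrees(np.arctan2(d[1],d[0])).round(2))
print(np.mean([P(*q,.069) for q in ((206,174),(300,157),(306,191),(212,208))],0))
print(s['clock'])
E
```

```text
[ 0.4522 -0.1633  0.065 ] [ 0.4905 -0.3748  0.065 ] -79.74
[ 0.5503 -0.1443  0.065 ] [ 0.588  -0.3438  0.065 ] -79.29
[ 0.4377 -0.1646  0.065 ] [ 0.4787 -0.3863  0.065 ] -79.54
[ 0.5639 -0.1413  0.065 ] [ 0.6057 -0.3621  0.065 ] -79.28
[ 0.4858 -0.1897  0.069 ] [ 0.5276 -0.1831  0.069 ] 9.0
[ 0.4892 -0.2056  0.069 ] [ 0.5306 -0.1984  0.069 ] 9.9
[ 0.50827974 -0.19428526  0.069     ]
3.1583
```

```bash
python3 - <<'E'
from h import *
for y in (100.5,-79.5):
    for p in ([.5085,-.195,.046],[.55,.07,.03]):
        print(y,ik(p,down(np.radians(y))))
E
```

```text
100.5 [-0.50174311  0.5112797  -0.43945051  0.62006611  0.         -0.68500268]
100.5 [-6.54823002e-03  5.48196179e-01 -4.25041334e-01  5.97558814e-01
 -4.44089210e-16 -1.89807801e-01]
-79.5 [-5.01743110e-01  5.11279702e-01 -4.39450510e-01  6.20066114e-01
 -4.44089210e-16  2.45658997e+00]
-79.5 [-6.54823002e-03  5.48196179e-01 -4.25041334e-01  5.97558814e-01
 -4.44089210e-16  2.95178485e+00]
```

```bash
python3 - <<'E'
from h import *
r=down(np.radians(100.5))
movep([.5085,-.195,.12],r)
print(move_l([.5085,-.195,.046],velocity=.08,until_force=8))
s=get_state();print(s['position'],s['contact_force'])
grab(70)
s=get_state();print(s['position'],s['contact_force'],s['finger_gap'],s['clock'])
save('scene','g1');
E
```

```text
False
[ 0.50895393 -0.19523027  0.04647387] [-0.15780649 -0.30515214  0.21055608]
[ 0.50873424 -0.19510764  0.04630422] [-0.33299066  0.17529471  3.49480567] 0.15048372603694685 6.45
```

```bash
python3 -c "
import cv2;i=cv2.imread('pics/g1.png')[100:260,130:330];cv2.imwrite('pics/g1z.png',cv2.resize(i,None,fx=3.5,fy=3.5,interpolation=2))"
```

```text
(no output)
```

View pics/g1z.png

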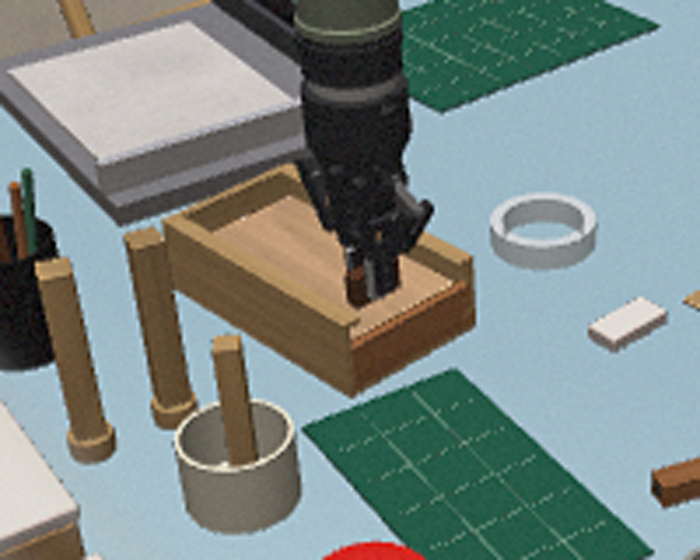

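```bash
python3 - <<'E'
from h import *
p=get_state()['position']
move_l([p[0],p[1],p[2]+.0115],velocity=.03)
sleep(.3)
s=get_state();print(s['position'],s['contact_force'],s['wrist_torque'],s['finger_gap'],s['clock'])
save('scene','g2');save('side','g2s')
import cv2
a=cv2.imread('pics/g2.png')[130:230,150:300];b=cv2.imread('pics/g2s.png')[120:220,260:360]
cv2.imwrite('pics/g2z.png',np.hstack([cv2.resize(a,(600,400),interpolation=2)[:, :400],cv2.resize(b,(400,400),interpolation=2)]))
E
```

```text
[ 0.50861742 -0.19505996  0.05763822] [-0.3545283   0.42814677 -0.9441255 ] [ 0.04542255  0.04429896 -0.02428015] 0.14675235636760717 7.3417
```

View pics/g2z.png

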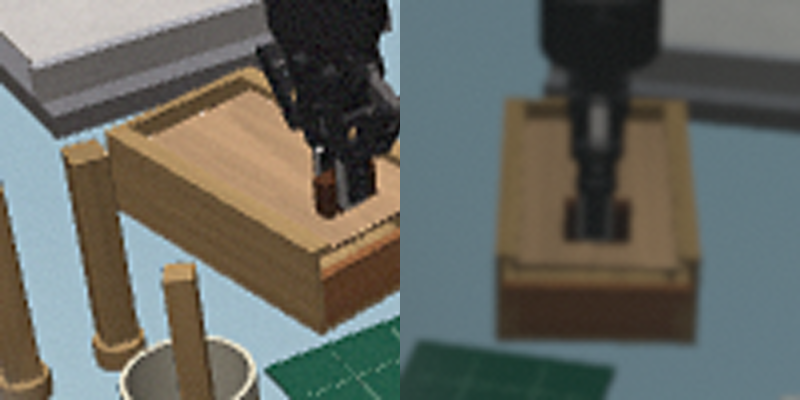

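```bash
python3 - <<'E'
from h import *
u=np.array([np.cos(np.radians(100.5)),np.sin(np.radians(100.5)),0])
p0=get_state()['position'].copy()
for d in (.03,.08,.15,.235):
    st=move_l(p0+u*d,velocity=.08,until_force=15)
    s=get_state();print(d,st,(s['position']-p0).round(4),s['contact_force'].round(2),s['wrist_torque'].round(2))
    if st: break
save('scene','g3');print(s['clock'])
E
```

```text
0.03 False [-0.0054  0.03    0.0001] [ 1.21 -0.53 -1.31] [0.03 0.01 0.01]
0.08 False [-0.0143  0.0786  0.0001] [ 0.66 -0.36  0.01] [ 0.06  0.03 -0.04]
0.15 False [-2.700e-02  1.472e-01  1.000e-04] [ 0.28  0.45 -0.68] [ 0.05  0.03 -0.  ]
0.235 False [-0.0426  0.2307  0.    ] [ 0.39  0.49 -1.04] [0.05 0.01 0.  ]
10.975
```

View pics/g3.png

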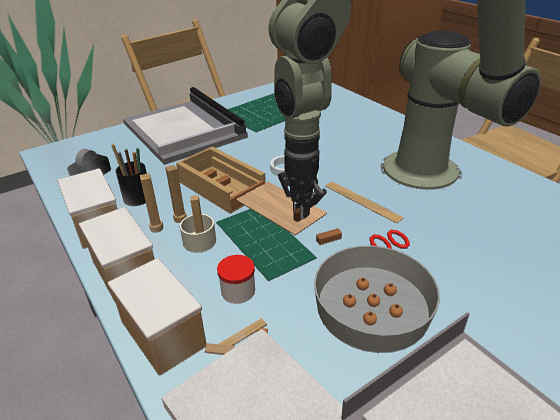

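```bash
python3 - <<'E'
from h import *
p=get_state()['position']
r=down(np.radians(88.4))
move_l([p[0],p[1]+.01,.09],velocity=.12)
move_l([.553,.068,.09],velocity=.12,rot=r)
move_l([.553,.068,.025],velocity=.1)
st=move_l([.553,.068,.0125],velocity=.02,until_force=3)
s=get_state();print(st,s['position'],s['contact_force'])
f=save('scene','g4'); 
print([(np.round(d['centre'],1).tolist(),round(d['score'],2)) for d in tip_of('scene','lid_mid')],s['clock'])
E
```

```text
True [0.55287867 0.06798911 0.01332171] [-0.60348438 -0.00673726  4.1584721 ]
[] 13.7333
```

View pics/g4.png

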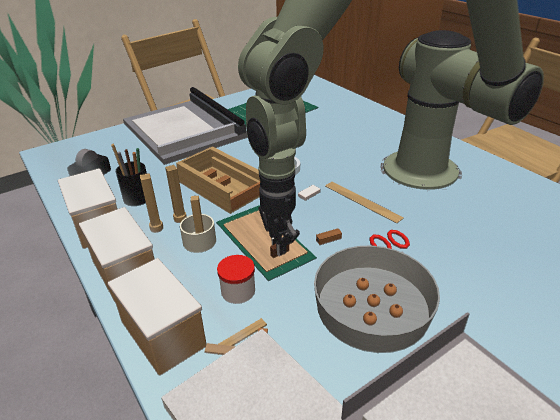

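Lid is on the mat (around pixel 265,240). Release, and look into the box.

```bash
python3 - <<'E'
from h import *
let_go(); p=get_state()['position']
move_l([p[0],p[1],.12],velocity=.15)
movep([0.5,-0.22,0.30],down(0))
f,T=wrist('wb2'); print(get_state()['clock'])
for d in spot_in('wrist','long0'): print(np.round(d['centre'],1),round(d['score'],2),at_z(f,d['centre'],.02,T).round(4))
np.savez('wb2.npz',T=T)
im=f['img'][90:310,180:380,::-1]; cv2.imwrite('pics/wb2z.png',cv2.resize(im,None,fx=2.7,fy=2.7,interpolation=cv2.INTER_CUBIC))
E
```

```text
16.7417
[293.8 206.1] 0.91 [ 0.5214 -0.2648  0.02  ]
[302.9 236.7] 0.9 [ 0.5361 -0.3137  0.02  ]
```

View pics/wb2.png

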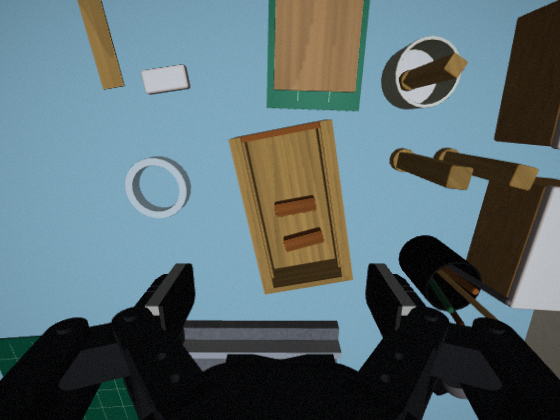

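View pics/wb2z.png

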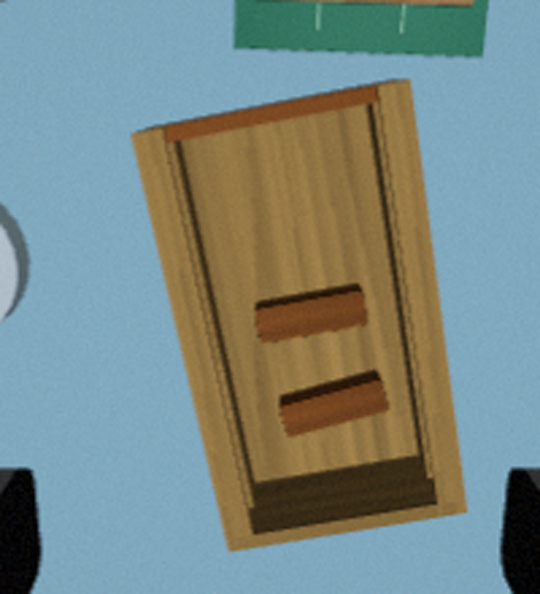

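```bash
python3 - <<'E'
from h import *
w=grab_frame('wrist'); T=np.load('wb2.npz')['T']
o=lambda x,y:(180+x/2.7,90+y/2.7)
c=np.array([.5215,-.2636]); u=np.array([np.cos(np.radians(100.5)),np.sin(np.radians(100.5))]); v=np.array([u[1],-u[0]])
for Q in ([(257,310),(363,293),(367,324),(259,342)],[(281,407),(380,385),(387,410),(288,435)]):
    P=np.array([at_z(w,o(*q),.026,T)[:2] for q in Q]); m=P.mean(0)
    a=[np.degrees(np.arctan2(*(P[j]-P[i])[::-1])) for i,j in((0,1),(3,2))]
    print(m.round(4),np.round(a,1),'box: ',((m-c)@-u).round(4),((m-c)@v).round(4),np.linalg.norm(P[0]-P[1]),np.linalg.norm(P[1]-P[2]))
P=at_z(w,o(253,532),.065,T)[:2]; print('far inner end', (P-c)@-u); P=at_z(w,o(435,500),.065,T)[:2]; print((P-c)@-u)
E
```

```text
[ 0.5233 -0.2653] [ 9.6 10.1] box:  0.002 0.0015 0.058017579360934254 0.01767449593330204
[ 0.5369 -0.3194] [13.6 15.5] box:  0.0576 0.005 0.056854215932430764 0.015762040813398246
far inner end 0.10347369842041315
0.10194627347270756
```

```bash
cat >> h.py <<'E'
BOX=np.array([.5215,-.2636]); U=np.array([np.cos(np.radians(100.5)),np.sin(np.radians(100.5))]); V=np.array([U[1],-U[0]])
def boxp(x,y,z): return np.append(BOX-U*x+V*y,z)   # V = box +y? (either)
BOWL=np.array([.488,.302])
def st(msg=''):
    s=get_state(); print(msg,s['position'].round(4),'F',s['contact_force'].round(2),'gap',round(s['finger_gap'],3),'t',round(s['clock'],2)); return s
E
python3 - <<'E'
from h import *
r=down(np.radians(100.5))
P=boxp(-.010,.0015,.2); print(P)
movep(P,r)
move_l(boxp(-.010,.0015,.075),velocity=.25)
print(move_l(boxp(-.010,.0015,.011),velocity=.08,until_force=6)); st('down')
grab(30); st('grab')
p=get_state()['position']
move_l([p[0],p[1],.12],velocity=.2); st('up')
f,T=wrist('a1'); save('scene','a1s')
E
```

```text
[ 0.52115253 -0.2534941   0.2       ]
False
down [ 0.5215 -0.2537  0.0114] F [-0.52 -0.16  0.03] gap 0.997 t 20.01
grab [ 0.5214 -0.2537  0.0113] F [-0.4  -0.04  2.99] gap 0.224 t 20.62
up [ 0.5208 -0.2533  0.1191] F [-0.27  0.91 -0.48] gap 0.229 t 21.31
```

View pics/a1.png

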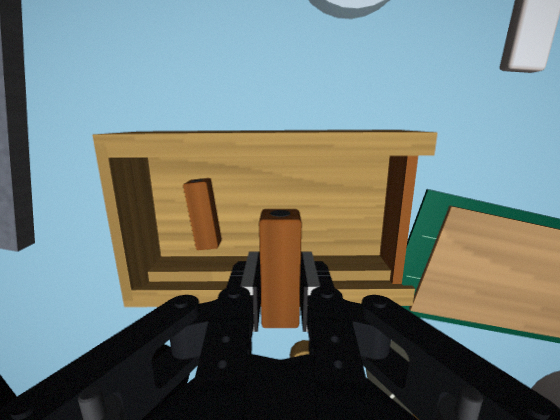

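View pics/a1s.png

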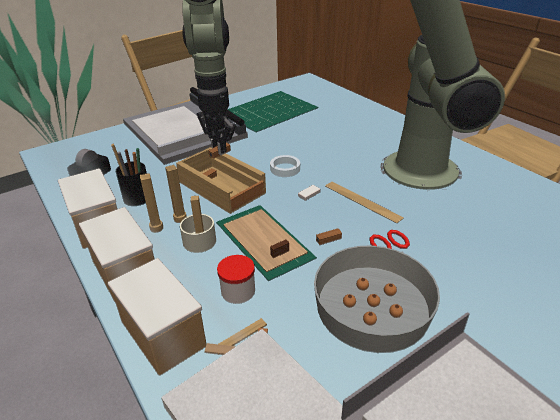

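```bash
python3 - <<'E'
from h import *
r=down(np.radians(100.5))
movep(boxp(0,0,.2),r)
movep([BOWL[0],BOWL[1]+.04,.16],down(np.radians(90)))
print(move_l([BOWL[0],BOWL[1]+.04,.052],velocity=.15,until_force=6)); st('bowl')
let_go(); sleep(.2)
move_l([BOWL[0],BOWL[1]+.04,.2],velocity=.25); st()
f,T=wrist('b1')
E
```

```text
False
bowl [0.4888 0.3422 0.0528] F [0.09 0.24 0.89] gap 0.222 t 24.87
 [0.4874 0.3417 0.199 ] F [ 0.02 -0.5  -0.71] gap 1.0 t 26.47
```

View pics/b1.png

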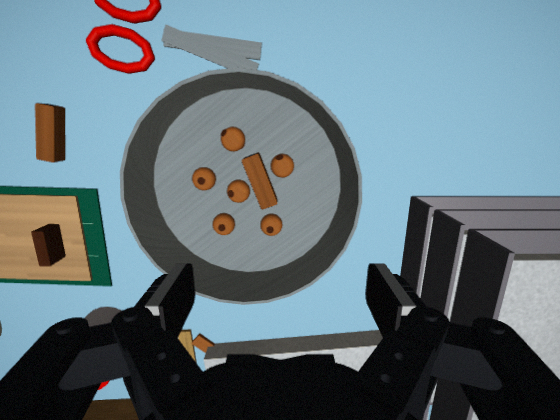

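```bash
python3 - <<'E'
from h import *
s=get_state(); w=grab_frame('wrist'); T=Ttool(s)@np.array(w['T_tool_cam'])
P=np.array([at_z(w,q,.06,T)[:2] for q in [(121,187),(361,187),(241,70),(241,303),(158,103),(325,105),(325,269),(158,272)]])
print(P.round(4)); from scipy.optimize import least_squares
r=least_squares(lambda x:np.hypot(P[:,0]-x[0],P[:,1]-x[1])-x[2],[.49,.3,.12]); print(r.x.round(4),r.fun.round(4))
for d in spot_in('wrist','long0'): print(np.round(d['centre'],1),round(d['score'],2),at_z(w,d['centre'],.015,T).round(4))
# table bead top corners
print([at_z(w,q,.02,T)[:2].round(4).tolist() for q in [(36,103),(62,106),(64,160),(39,160)]])
E
```

```text
[[0.4741 0.1858]
 [0.474  0.4204]
 [0.3697 0.3073]
 [0.6047 0.2984]
 [0.3968 0.2314]
 [0.3986 0.382 ]
 [0.5628 0.3893]
 [0.5667 0.2111]]
[0.4876 0.3023 0.1177] [-0.0005  0.0012  0.0003 -0.0006 -0.0025  0.0017 -0.0027  0.003 ]
[ 52.  132.3] 0.85 [0.4233 0.0948 0.015 ]
[[0.3936, 0.0881], [0.3968, 0.115], [0.4525, 0.1055], [0.4524, 0.0776]]
```

```bash
python3 - <<'E'
from h import *
r=down(np.radians(80)); p=[.4235,.0925]
movep([*p,.15],r)
print(move_l([*p,.007],velocity=.12,until_force=6)); st('down')
grab(30); st('grab')
move_l([*p,.13],velocity=.2); st('up')
f,T=wrist('c1')
q=[BOWL[0]-.005,BOWL[1]-.04]
movep([*q,.15],down(np.radians(90)))
print(move_l([*q,.052],velocity=.15,until_force=6)); st('bowl')
let_go(); sleep(.2)
move_l([*q,.2],velocity=.25); st()
f,T=wrist('c2'); save('scene','c2s')
E
```

```text
False
down [0.4241 0.0926 0.0075] F [ 0.45  0.3  -0.16] gap 1.001 t 28.98
grab [0.4236 0.0925 0.0073] F [-0.99 -0.94  4.5 ] gap 0.225 t 29.59
up [0.4229 0.0925 0.1292] F [-0.29  0.85 -0.2 ] gap 0.221 t 30.36
False
bowl [0.4835 0.2616 0.0527] F [ 0.42  0.29 -0.07] gap 0.226 t 31.96
 [0.4823 0.2618 0.1989] F [-0.21 -0.81  0.18] gap 0.998 t 33.56
```

View pics/c2.png

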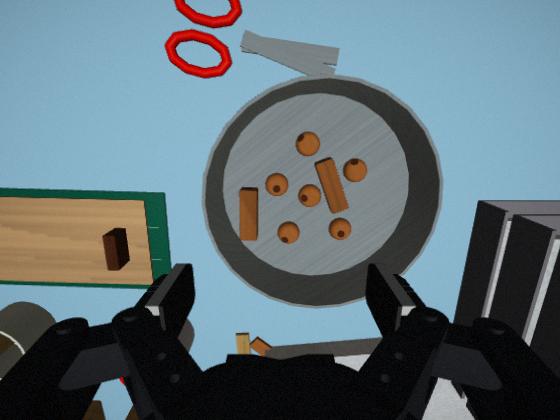

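View pics/c2s.png

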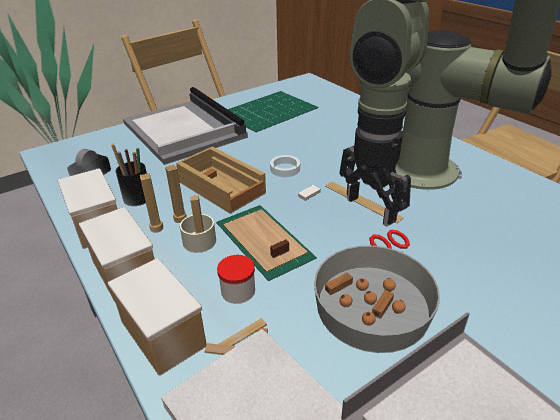

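```bash
python3 - <<'E'
from h import *
a=cv2.imread('pics/c2s.png')[300:370,190:290]; cv2.imwrite('pics/zz.png',cv2.resize(a,None,fx=6,fy=6,interpolation=2))
r=down(np.radians(102))
movep(boxp(.038,.004,.2),r)
f,T=wrist('d0')
for d in spot_in('wrist','long0'): print(np.round(d['centre'],1),round(d['score'],2),at_z(f,d['centre'],.024,T).round(4), boxp(.058,.005,.02))
E
```

```text
[260.9 186.1] 0.56 [ 0.5321 -0.3208  0.024 ] [ 0.53698594 -0.31971761  0.02      ]
```

View pics/zz.png

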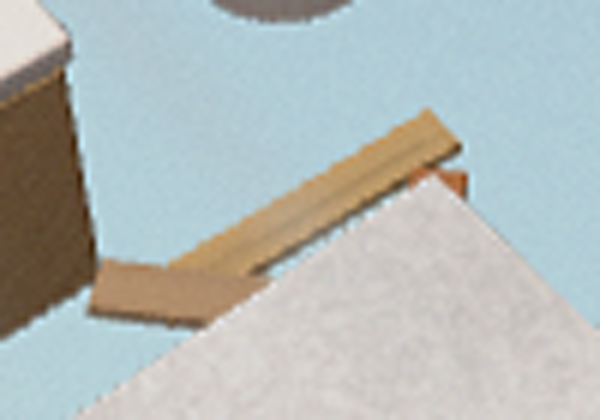

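View pics/d0.png

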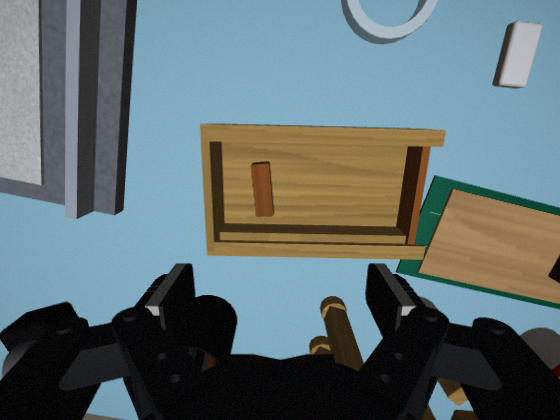

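```bash
python3 - <<'E'
from h import *
r=down(np.radians(103))
move_l(boxp(.038,.003,.08),velocity=.25,rot=r)
print(move_l(boxp(.038,.003,.011),velocity=.08,until_force=6)); st('down')
grab(30); st('grab')
p=get_state()['position']
move_l([p[0],p[1],.2],velocity=.2); st('up')
f,T=wrist('d1')
g=grab_frame('scene'); print(at_z(g,(266,330),.01))
E
```

```text
False
down [ 0.5318 -0.3007  0.0114] F [-0.47 -0.33 -0.98] gap 1.001 t 37.43
grab [ 0.5316 -0.3006  0.0113] F [-0.79  0.14  2.84] gap 0.22 t 38.04
up [ 0.5309 -0.3001  0.1987] F [ 1.06  0.31 -1.42] gap 0.224 t 39.13
[0.69814335 0.234918   0.01      ]
```

View pics/d1.png

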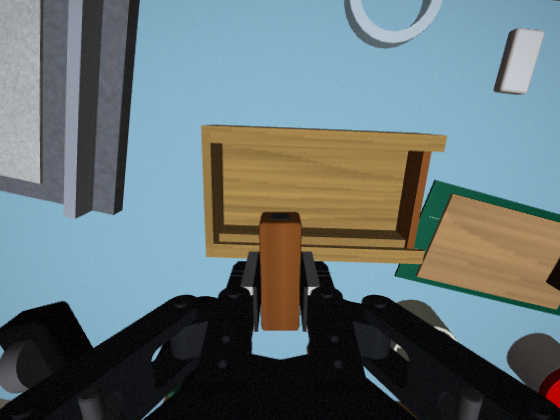

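```bash
python3 - <<'E'
from h import *
q=[BOWL[0]+.04,BOWL[1]]
movep([*q,.17],down(np.radians(90)))
print(move_l([*q,.052],velocity=.15,until_force=6)); st('bowl')
let_go(); sleep(.2)
move_l([*q,.2],velocity=.25); st()
f,T=wrist('e1')
movep([.66,.18,.25],down(0))
f,T=wrist('e2'); st()
for d in spot_in('wrist','long0'): print(np.round(d['centre'],1),round(d['score'],2),at_z(f,d['centre'],.015,T).round(4))
E
```

```text
False
bowl [0.5288 0.3022 0.0529] F [-0.09  0.69 -0.22] gap 0.226 t 42.33
 [0.5274 0.3017 0.1989] F [ 0.03 -0.39 -0.42] gap 1.001 t 43.92
 [0.6593 0.1805 0.2491] F [-1.3   1.21 -0.08] gap 0.998 t 45.23
[123.4  61.2] 0.72 [0.4772 0.3225 0.015 ]
[101.8 410. ] 0.71 [ 0.3551 -0.2171  0.015 ]
[172.   76.7] 0.62 [0.5325 0.3056 0.015 ]
```

View pics/e1.png

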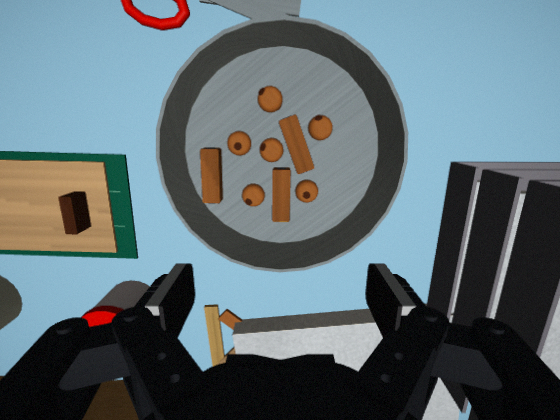

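View pics/e2.png

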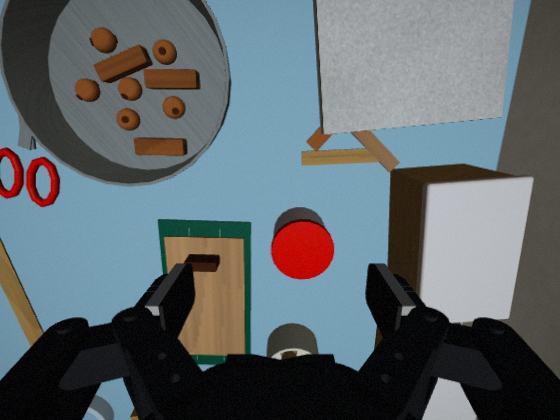

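```bash
python3 - <<'E'
from h import *
a=cv2.imread('pics/e2.png')[110:180,280:420]; 
movep([.69,.235,.30],down(0)); st()
f,T=wrist('e3')
b=f['img'][:250,150:450,::-1]
cv2.imwrite('pics/zz2.png',np.vstack([cv2.resize(a,(600,300),interpolation=2)[:, :600],cv2.resize(b,(600,300*0+280))]))
E
```

```text
[0.69   0.2363 0.3001] F [-0.21 -0.35 -0.53] gap 0.999 t 45.7
```

View pics/zz2.png

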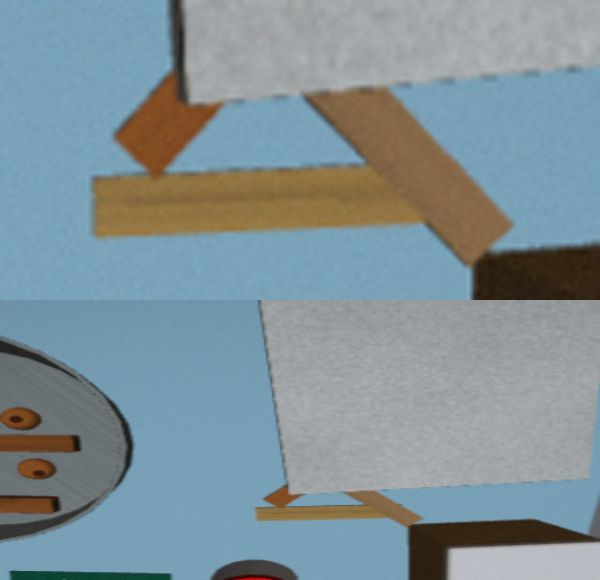

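View pics/e3.png

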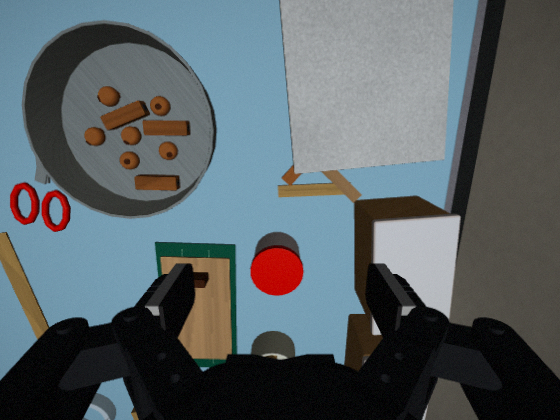

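```bash
python3 - <<'E'
from h import *
p=[.68,.22,.25]; print(ik(p,down(np.pi)), ik(p,down(-np.pi)))
movep(p,down(np.pi*.98)); st()
f,T=wrist('e4')
for d in spot_in('wrist','long0'): print(np.round(d['centre'],1),round(d['score'],2),at_z(f,d['centre'],.015,T).round(4))
np.savez('e4.npz',T=T)
E
```

```text
[ 0.20973846  0.64460408  0.36684203  1.29303428  0.         -1.36105786] [ 0.20973846  0.64460408  0.36684203  1.29303428  0.         -1.36105786]
 [0.68   0.2199 0.25  ] F [-0.88  0.    0.45] gap 1.003 t 48.37
[395.2 232.2] 0.92 [0.5272 0.3008 0.015 ]
[412.8 176.9] 0.86 [0.5082 0.2251 0.015 ]
[432.4 244.2] 0.72 [0.4741 0.3222 0.015 ]
[542.9 147.1] 0.67 [0.344  0.1966 0.015 ]
```

View pics/e4.png

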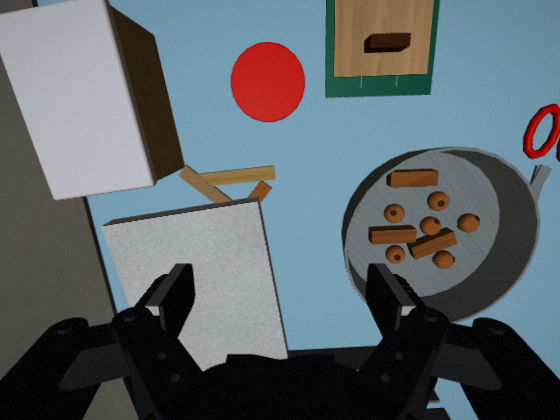

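```bash
python3 - <<'E'
from h import *
i=cv2.imread('pics/e4.png'); cv2.imwrite('pics/zz3.png',np.vstack([cv2.resize(i[155:215,170:290],None,fx=6,fy=6,interpolation=2)[:, :720][:330],cv2.resize(i[160:210,360:480],None,fx=6,fy=6,interpolation=2)[:250]]))
E
```

```text
(no output)
```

View pics/zz3.png

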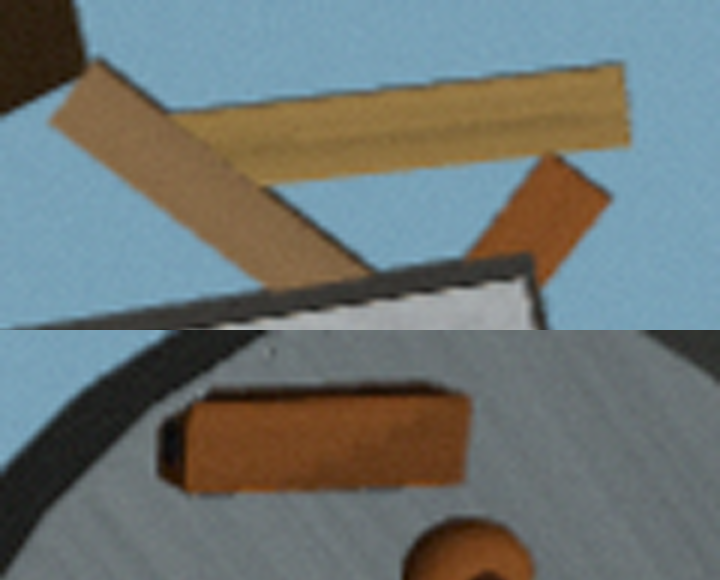

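```bash
python3 - <<'E'
from h import *
movep([.62,-.02,.30],down(np.pi/2)); 
movep([.60,-.08,.27],down(np.pi/2)); st()
f,T=wrist('j1'); g=save('scene','j1s'); h=save('side','j1d')
np.savez('j1.npz',T=T)
for n in ('stirrer_grip','stirrer_foot','jar'):
  for c in('wrist','scene','side'): print(n,c,[(np.round(d['centre'],1).tolist(),round(d['score'],2)) for d in tip_of(c,n)])
E
```

```text
[ 0.5997 -0.0797  0.2689] F [-0.59 -0.16 -0.33] gap 1.001 t 49.92
stirrer_grip wrist [([271.0, 252.4], 0.9), ([174.6, 263.3], 0.83), ([184.3, 309.7], 0.81), ([393.8, 140.7], 0.25)]
stirrer_grip scene [([196.8, 209.5], 0.76), ([148.6, 192.7], 0.74), ([389.9, 284.9], 0.68), ([172.1, 184.7], 0.57)]
stirrer_grip side [([218.9, 148.5], 0.69), ([244.1, 155.0], 0.57), ([235.9, 181.1], 0.53)]
stirrer_foot wrist [([270.4, 225.5], 0.93), ([199.9, 229.7], 0.62), ([205.1, 266.0], 0.6)]
stirrer_foot scene [([179.2, 222.2], 0.91), ([156.4, 227.3], 0.9), ([198.5, 240.9], 0.7), ([368.0, 295.9], 0.61)]
stirrer_foot side [([221.8, 187.6], 0.76), ([249.0, 186.8], 0.67)]
jar wrist [([276.7, 229.5], 0.69)]
jar scene [([199.9, 241.4], 0.72), ([344.4, 298.0], 0.43)]
jar side [([234.9, 210.0], 0.81)]
```

View pics/j1.png

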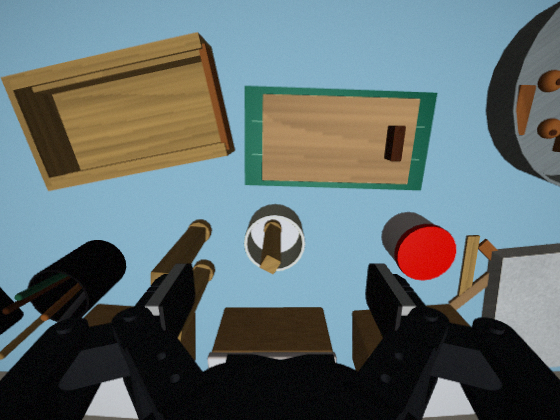

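View pics/j1s.png

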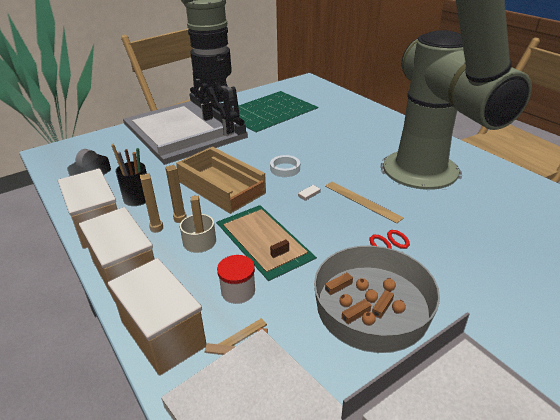

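```bash
python3 - <<'E'
from h import *
f=grab_frame('wrist');g=grab_frame('scene');h=grab_frame('side'); T=np.load('j1.npz')['T']
p=lambda n,f,px,z,T=None: print(n,np.round(at_z(f,px,z,T),4))
p('foot w',f,(270.4,225.5),.005,T);p('top w',f,(268,265),.125,T);p('grip w',f,(271,252.4),.09,T);p('rim w',f,(274,237),.055,T)
p('grip s',g,(196.8,209.5),.09);p('grip d',h,(235.9,181.1),.09);p('top s',g,(196,198),.125)
p('jar s',g,(199.9,241.4),0);p('jar d',h,(234.9,210),0)
p('tallA foot',f,(199.9,229.7),0,T);p('tallB foot',f,(205.1,266),0,T)
for n,b,a in(('A',(.0,0),0),):pass
p('tallA top w',f,(165,275),.17,T)
im=f['img'][190:330,130:330,::-1]; cv2.imwrite('pics/j1z.png',cv2.resize(im,None,fx=4,fy=4,interpolation=2))
E
```

```text
foot w [ 0.6717 -0.0931  0.005 ]
top w [ 0.6741 -0.0922  0.125 ]
grip w [ 0.6754 -0.0899  0.09  ]
rim w [ 0.6697 -0.0869  0.055 ]
grip s [ 0.6707 -0.0897  0.09  ]
grip d [ 0.6674 -0.0838  0.09  ]
top s [ 0.6706 -0.0845  0.125 ]
jar s [ 0.6767 -0.0856  0.    ]
jar d [ 0.6771 -0.0911  0.    ]
tallA foot [ 0.6802 -0.1985  0.    ]
tallB foot [ 0.7402 -0.1951  0.    ]
tallA top w [ 0.6613 -0.1854  0.17  ]
```

View pics/j1z.png

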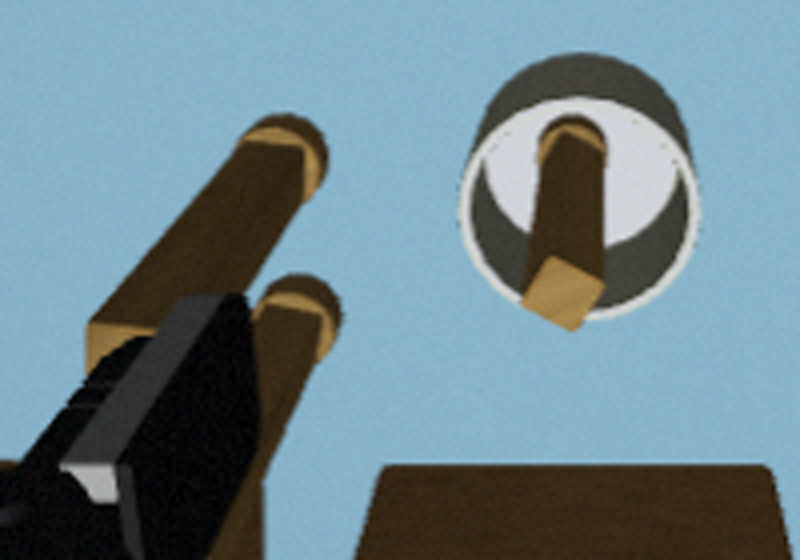

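```bash
python3 - <<'E'
from h import *
f=grab_frame('wrist'); T=np.load('j1.npz')['T']
Q=[(556,255),(606,283),(572,332),(522,300)]
P=np.array([at_z(f,(130+x/4,190+y/4),.125,T)[:2] for x,y in Q])
print(P.round(4),P.mean(0))
for i in range(4):
    d=P[(i+1)%4]-P[i]; print(np.linalg.norm(d),np.degrees(np.arctan2(d[1],d[0]))%90)
for y in (33,123,-57): 
    for p in ([.673,-.09,.072],[.4876,.3023,.075]): print(y,ik(p,down(np.radians(y))))
# scene cross check of jar rim and top
g=grab_frame('scene'); im=g['img'][180:260,170:230,::-1]; cv2.imwrite('pics/j1sz.png',cv2.resize(im,None,fx=7,fy=7,interpolation=2))
E
```

```text
[[ 0.6608 -0.091 ]
 [ 0.669  -0.0776]
 [ 0.6837 -0.0869]
 [ 0.6741 -0.1003]] [ 0.67188992 -0.08893448]
0.015675840821362117 58.3588646672888
0.017362624827592606 57.913960114121366
0.016538431143958282 54.31511414758657
0.01622404589411968 54.9799185200489
33 [-0.24155034  0.68968711 -0.01778298  0.86332624  0.          0.75328734]
33 [ 0.42633481  0.51655517 -0.33368972  0.72055143  0.          1.42117248]
123 [-2.41550336e-01  6.89687114e-01 -1.77829772e-02  8.63326236e-01
 -4.44089210e-16 -8.17508989e-01]
123 [ 4.26334811e-01  5.16555170e-01 -3.33689723e-01  7.20551434e-01
 -4.44089210e-16 -1.49623843e-01]
-57 [-2.41550336e-01  6.89687114e-01 -1.77829772e-02  8.63326236e-01
 -4.44089210e-16  2.32408366e+00]
-57 [ 4.26334811e-01  5.16555170e-01 -3.33689723e-01  7.20551434e-01
 -4.44089210e-16  2.99196881e+00]
```

View pics/j1sz.png

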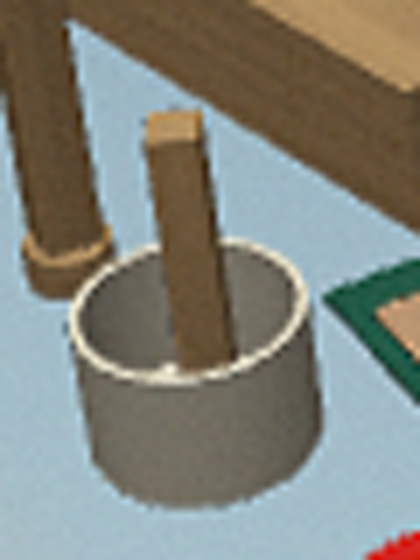

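```bash
python3 - <<'E'
from h import *
r=down(np.radians(56.4)); p=[.672,-.0892]
movep([*p,.19],r); 
print(move_l([*p,.072],velocity=.08,until_force=5)); st('down')
grab(100); s=st('grab')
move_l([*p,.20],velocity=.12); st('up')
save('scene','k1'); save('side','k1s'); wrist('k1w')
a=cv2.imread('pics/k1.png')[120:270,120:290];b=cv2.imread('pics/k1s.png')[70:220,180:350]
cv2.imwrite('pics/k1z.png',cv2.resize(np.hstack([a,b]),None,fx=2.35,fy=2.35,interpolation=2))
E
```

```text
False
down [ 0.6724 -0.0893  0.0726] F [-0.49 -0.67  0.5 ] gap 0.998 t 53.02
grab [ 0.6722 -0.0893  0.0722] F [-0.58  0.42  1.31] gap 0.199 t 53.65
up [ 0.6714 -0.0891  0.199 ] F [ 0.68 -0.54 -0.73] gap 0.197 t 54.87
```

View pics/k1z.png

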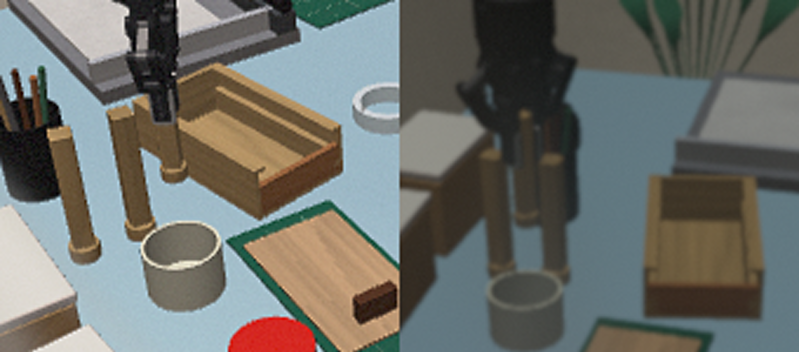

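View pics/k1w.png

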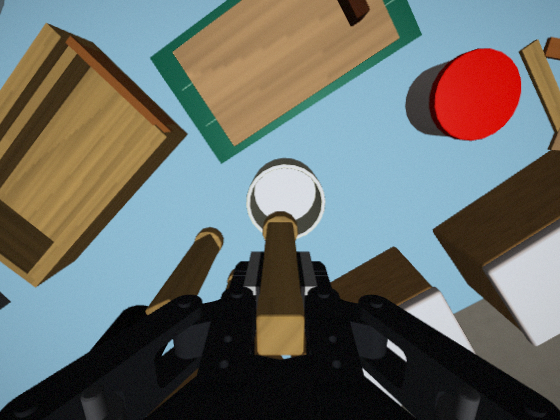

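```bash
python3 - <<'E'
from h import *
s=get_state(); f=grab_frame('wrist'); T=Ttool(s)@np.array(f['T_tool_cam'])
from scipy.optimize import least_squares
i=cv2.imread('pics/k1w.png')
P=np.array([at_z(f,q,.055,T)[:2] for q in [(247,201),(325,201),(286,165),(256,180),(316,180),(252,220),(321,219)]])
r=least_squares(lambda x:np.hypot(P[:,0]-x[0],P[:,1]-x[1])-x[2],[.675,-.085,.04]); print('jar',r.x.round(4),r.fun.round(4))
movep([.60,.10,.26],down(np.radians(56.4)))
movep([.50,.26,.24],down(np.radians(56.4))); st()
f,T=wrist('m1'); g=save('scene','m1s')
for n in('round0','long0'):
  for c,F,TT in(('wrist',f,T),('scene',g,None)):
    for d in spot_in(c,n): print(n,c,np.round(d['centre'],1),round(d['score'],2),(at_z(F,d['centre'],.018 if n=='round0' else .015,TT)[:2]-BOWL).round(3))
E
```

```text
jar [ 0.6804 -0.0867  0.0391] [ 0.0004  0.0003  0.0005 -0.0003 -0.0007 -0.0003  0.0001]
 [0.5013 0.2588 0.2399] F [ 0.11  0.09 -0.5 ] gap 0.197 t 56.7
round0 wrist [266.5 117.9] 0.86 [-0.06  -0.013]
round0 wrist [267.5 164.8] 0.85 [-0.013 -0.043]
round0 wrist [317.  113.4] 0.78 [-0.031  0.04 ]
round0 wrist [294.2 152.6] 0.72 [-0.008 -0.007]
round0 wrist [300.3 197.7] 0.72 [ 0.044 -0.032]
round0 wrist [340.4 166.7] 0.63 [0.039 0.031]
round0 scene [360.7 285.5] 0.62 [-0.009 -0.043]
round0 scene [344.6 299.6] 0.54 [ 0.044 -0.033]
round0 scene [398. 304.] 0.52 [-0.034  0.037]
round0 scene [369.6 316. ] 0.51 [0.033 0.027]
long0 wrist [319.7 182.4] 0.93 [ 0.042 -0.001]
long0 wrist [260.7 197.6] 0.73 [ 0.017 -0.074]
long0 wrist [308.3 137. ] 0.63 [-0.013  0.017]
long0 scene [339.2 282.9] 0.85 [ 0.02  -0.077]
long0 scene [356.2 310.6] 0.81 [0.042 0.   ]
long0 scene [378.7 304.3] 0.8 [-0.005  0.014]
long0 scene [400.  304.8] 0.28 [-0.038  0.039]
```

View pics/m1.png

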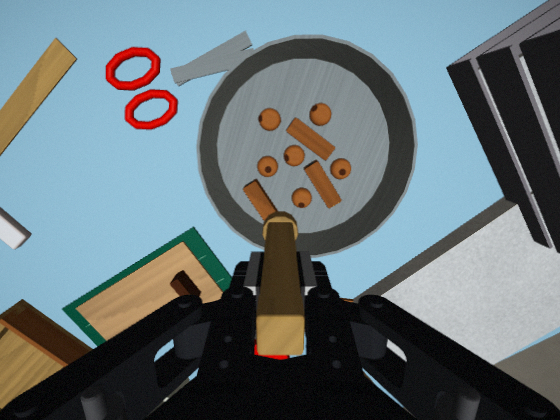

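View pics/m1s.png

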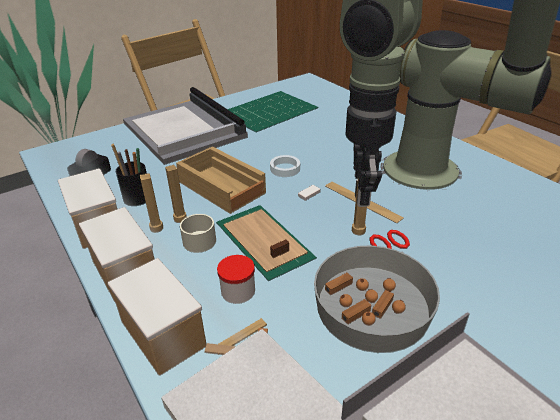

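```bash
python3 - <<'E'
from h import *
p=BOWL+np.array([.003,.062])
move_l([*p,.2],velocity=.15)
move_l([*p,.12],velocity=.15)
print(move_l([*p,.0762],velocity=.04,until_force=5)); st('in')
g=save('scene','n1')
a=g['img'][230:360,290:460,::-1]; cv2.imwrite('pics/n1z.png',cv2.resize(a,None,fx=4,fy=4,interpolation=2))
E
```

```text
False
in [0.4912 0.3641 0.0765] F [ 0.05  0.38 -0.5 ] gap 0.201 t 59.82
```

View pics/n1z.png

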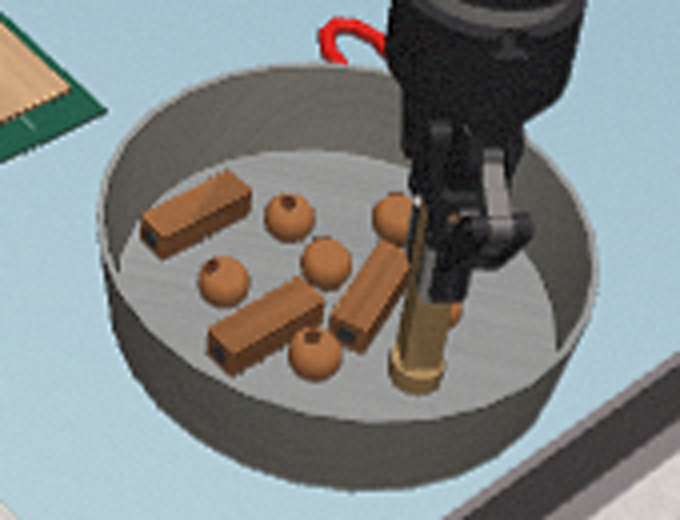

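Foot is down on the floor in a gap. Now stir: first quarter as a test, watching the force.

```bash
cat > stir.py <<'E'
from h import *
def stir(a0,a1,r0,r1,v=.06,step=15,lim=20):
    n=max(1,int(round((a1-a0)/step))); fm=0
    for i in range(1,n+1):
        a=np.radians(a0+(a1-a0)*i/n); rr=r0+(r1-r0)*min(1,i/4)
        hit=move_l([BOWL[0]+rr*np.cos(a),BOWL[1]+rr*np.sin(a),.0762],velocity=v,until_force=lim)
        s=get_state(); F=np.linalg.norm(s['contact_force']); fm=max(fm,F)
        if hit or F>15: 
            print('hit',round(np.degrees(a)),rr,s['contact_force'].round(1),s['position'].round(4))
            if hit: return np.degrees(a)
    print('ok to',a1,'maxF',fm.round(1)); st(); return None
E
python3 - <<'E'
from stir import *
stir(87,225,.062,.043)
g=save('scene','n2'); h=save('side','n2s')
a=g['img'][230:360,290:460,::-1];b=h['img'][250:380,190:350,::-1]
cv2.imwrite('pics/n2z.png',cv2.resize(np.hstack([a,b]),None,fx=2.4,fy=2.4,interpolation=2))
E
```

```text
ok to 225 maxF 1.8
 [0.4579 0.2713 0.0762] F [-0.14  1.32 -0.19] gap 0.198 t 63.16
```

View pics/n2z.png

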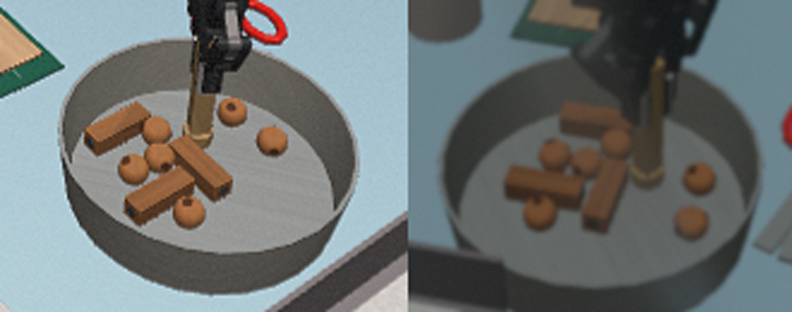

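```bash
python3 - <<'E'
from stir import *
h=stir(225,450,.043,.043)
g=save('scene','n3')
if h is None:
    h=stir(450,720,.043,.043)
    g2=save('side','n4')
    if h is None: h=stir(720,915,.043,.043)
a=cv2.imread('pics/n3.png')[230:360,290:460];g=save('scene','n5')
b=g['img'][230:360,290:460,::-1]
cv2.imwrite('pics/n5z.png',cv2.resize(np.hstack([a,b]),None,fx=2.3,fy=2.3,interpolation=2)); print(h)
E
```

```text
ok to 450 maxF 1.5
 [0.4875 0.345  0.0762] F [ 0.15  0.11 -0.37] gap 0.197 t 68.26
ok to 720 maxF 1.4
 [0.531  0.3025 0.0762] F [-0.27 -0.82 -0.37] gap 0.195 t 74.31
ok to 915 maxF 1.6
 [0.4465 0.2905 0.0762] F [-0.43 -0.24 -0.65] gap 0.198 t 78.69
None
```

View pics/n5z.png

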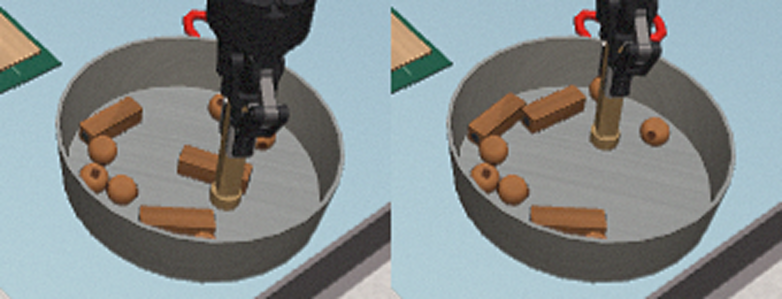

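```bash
python3 - <<'E'
from stir import *
stir(915,1005,.043,.043)
p=get_state()['position']
move_l([p[0],p[1],.215],velocity=.12); st('up')
movep([.52,.26,.25],down(np.radians(56.4)))
wrist('o1')
movep([.60,.10,.26],down(np.radians(56.4)))
movep([.676,-.087,.22],down(np.radians(56.4))); st()
wrist('o2'); save('scene','o3'); save('side','o4')
a=cv2.imread('pics/o3.png')[120:270,120:290];b=cv2.imread('pics/o4.png')[70:220,180:350]
cv2.imwrite('pics/o3z.png',cv2.resize(np.hstack([a,b]),None,fx=2.35,fy=2.35,interpolation=2))
E
```

```text
ok to 1005 maxF 1.0
 [0.4997 0.2606 0.0762] F [ 0.56 -0.46 -0.07] gap 0.2 t 80.74
up [0.4991 0.2604 0.2142] F [ 0.24  0.02 -0.33] gap 0.2 t 82.05
 [ 0.6757 -0.085   0.2202] F [-0.06  1.12 -0.08] gap 0.197 t 83.97
```

View pics/o1.png

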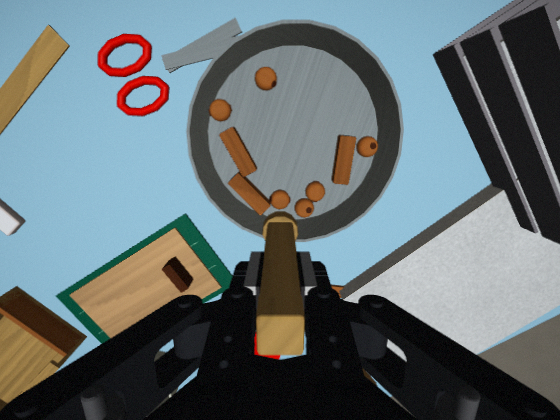

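View pics/o2.png

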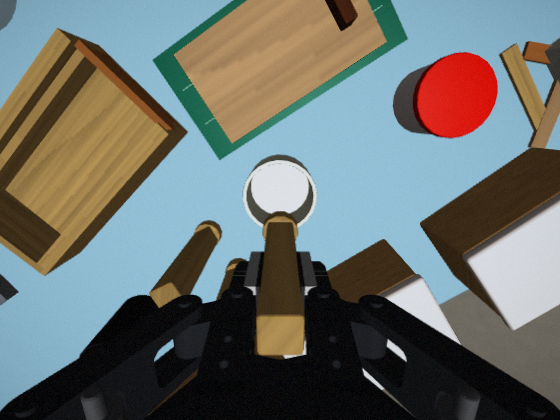

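View pics/o3z.png

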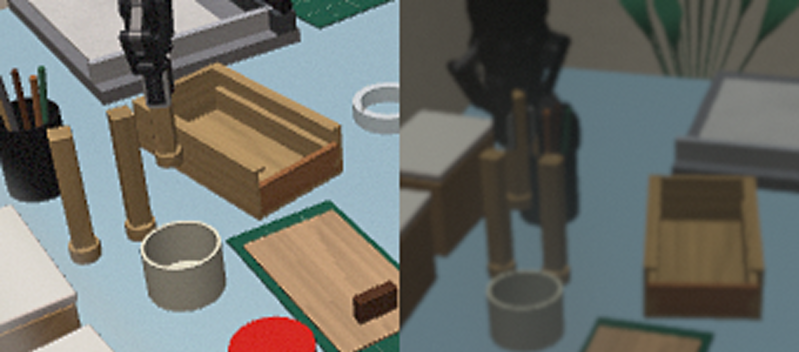

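```bash
python3 - <<'E'
from h import *
p=[.676,-.087]
move_l([*p,.14],velocity=.12)
print(move_l([*p,.085],velocity=.06,until_force=4)); st()
print(move_l([*p,.070],velocity=.02,until_force=2.5)); st('down')
g=save('scene','q1')
a=g['img'][150:270,120:290,::-1]; cv2.imwrite('pics/q1z.png',cv2.resize(a,None,fx=4,fy=4,interpolation=2))
E
```

```text
False
 [ 0.6764 -0.0871  0.0855] F [-0.25 -0.6  -0.48] gap 0.192 t 86.0
True
down [ 0.6758 -0.0869  0.0722] F [ 0.06 -1.01  4.85] gap 0.194 t 86.62
```

View pics/q1z.png

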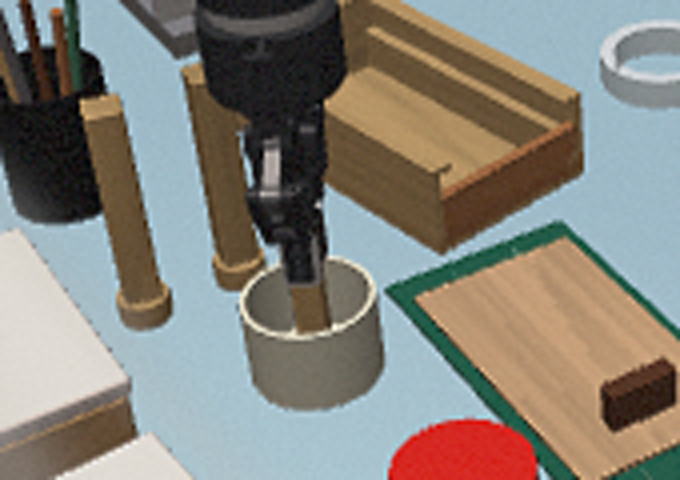

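Seated on the jar floor at the same TCP height as when picked (0.0722). Release and check everything.

```bash
python3 - <<'E'
from h import *
let_go(); sleep(.3)
p=get_state()['position']
move_l([p[0],p[1],.24],velocity=.12)
movep([.58,.0,.32],down(np.pi/2)); sleep(.5); st()
wrist('r1'); save('scene','r2'); save('side','r3')
for n in('long0','round0'): print(n,[(np.round(d['centre'],1).tolist(),round(d['score'],2)) for d in spot_in('scene',n)])
E
```

```text
[ 5.801e-01 -3.000e-04  3.196e-01] F [-0.45 -0.07 -0.6 ] gap 0.997 t 90.35
long0 [([363.6, 325.1], 0.74), ([332.8, 280.5], 0.73), ([355.7, 277.6], 0.67)]
round0 [([328.7, 305.6], 0.67), ([342.8, 312.7], 0.57), ([379.2, 300.1], 0.35)]
```

View pics/r1.png

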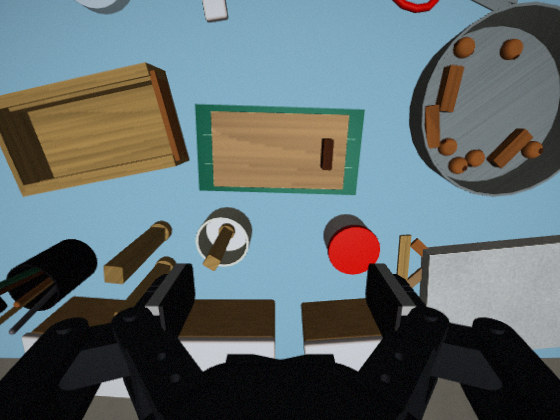

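View pics/r2.png

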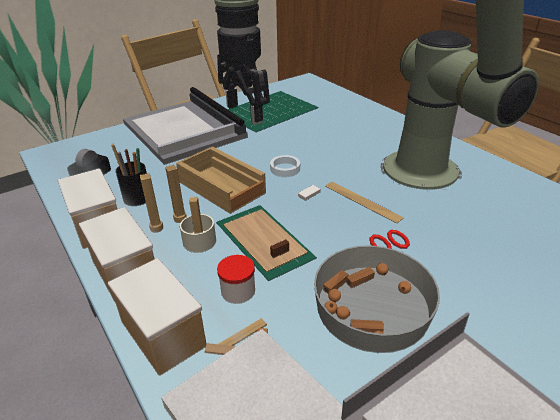

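View pics/r3.png

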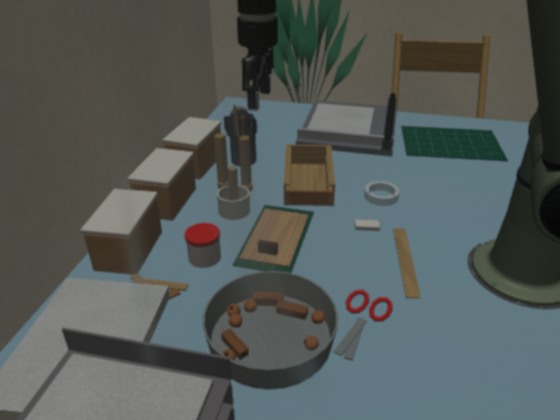

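```bash
python3 - <<'E'
from h import *
f=grab_frame('wrist'); T=np.load('e4.npz')['T']
o=lambda x,y:(170+x/6,155+y/6)
for nm,a,b in (('orange',(552,155),(612,198)),('light',(624,64),(631,146)),('grey',(98,60),(50,122))):
  for z in (.003,.02): print(nm,z,np.linalg.norm(at_z(f,o(*a),z,T)-at_z(f,o(*b),z,T)).round(4),at_z(f,o(*a),z,T).round(3))
b=lambda x,y:(360+x/6,160+(y-330)/6)
print('bead',np.linalg.norm(at_z(f,b(187,405),.025,T)-at_z(f,b(187,492),.025,T)))
E
```

```text
orange 0.003 0.0166 [0.705 0.22  0.003]
orange 0.02 0.0158 [0.704 0.217 0.02 ]
light 0.003 0.0184 [0.688 0.201 0.003]
light 0.02 0.0176 [0.687 0.199 0.02 ]
grey 0.003 0.0183 [0.803 0.193 0.003]
grey 0.02 0.0175 [0.798 0.191 0.02 ]
bead 0.018730471377442378
```

```bash
python3 - <<'E'
from h import *
movep([.66,.14,.28],down(np.pi*.98))
movep([.69,.17,.19],down(np.pi*.98)); st()
f,T=wrist('s1')
print([(np.round(d['centre'],1).tolist(),round(d['score'],2)) for d in spot_in('wrist','long0')])
cv2.imwrite('pics/s1z.png',cv2.resize(f['img'][90:290,180:440,::-1],None,fx=3,fy=3,interpolation=2))
E
```

```text
[0.6896 0.1694 0.1902] F [ 0.35 -0.64 -0.  ] gap 1.002 t 92.3
[([483.5, 236.4], 0.85), ([449.8, 226.7], 0.71)]
```

View pics/s1z.png

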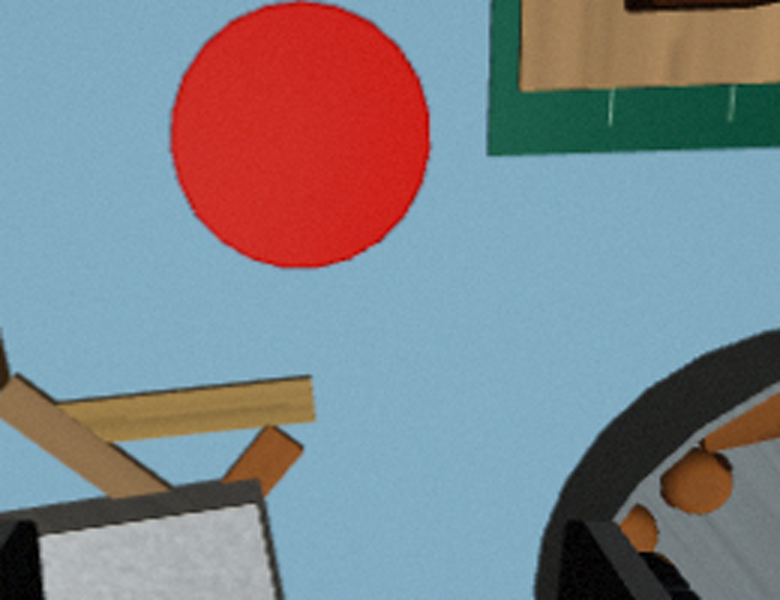

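The orange strip near the tray (around pixel 268,250 in the full picture) is a thin piece of scrap and not a bead. It shows only a thin dark edge like the laths beside it, and no bore. The work is done, so I am handing in.

```bash
python3 - <<'E'
from h import *
movep([.58,.05,.32],down(np.pi*.7)); sleep(.5); st()
print(sign_off())
E
```

```text
[0.58   0.0502 0.3195] F [ 0.62 -0.97 -0.65] gap 0.999 t 93.74
the job is handed in; nothing more can be done
None
```

The job is done and handed in at about 94 s of the 210 s allowed; `sign_off()` gives no verdict, so the result is not confirmed.

- **Lid:** I lifted it about 11 mm, slid it out level and laid it flat on the mat, handle up. The forces while sliding stayed under 2 N.
- **Long beads:** I found three, two in the box and one on the table, and put all of them in the bowl.
- **Stirring:** the stirrer went round about 2.5 turns anticlockwise on a 43 mm radius, with the foot about 4 mm above the bowl floor. Contact force stayed under 2 N and nothing jammed.
- **Stirrer:** it went back into its jar and touched down at the height it was picked from.

**Last checks:**
- The wrist picture taken over the bowl after stirring shows all nine beads inside, six round and three long.
- The closing pictures show the lid flat on the mat and the stirrer standing in the jar.
- The glue tub, tape and scissors look unmoved by eye; I did not measure them.

**Disagreements:**
- The network found only three of the six round beads in the last scene picture, because the wall and other beads hide some of them. I relied on the wrist picture instead.
- Estimates of the jar centre differed by up to about 10 mm between cameras. That is well inside the room in the jar.
- A brownish strip near the grey tray looked a little like a bead. A closer look showed it to be thin scrap wood, so I left it.

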